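Clear and switch on the display light

ROBOT

A 7-joint arm with a two-finger parallel gripper is mounted at the origin on a cart in front of the work surface, level with it; the furniture and walls round the work are solid. World frame = base frame: x ahead of the robot, y to its left, z up, the work surface at z = 0. Lengths are in m, angles in rad, forces in N, time in s.
With the tool pointing down it reaches from about 0.35 to 0.775 m from the base axis. Payload 3.1 kg.
Tool frame: the origin (TCP) lies midway between the tips of the shut fingers; the grasp point (between the pads) lies 19 mm behind it; z points along the fingers, y is the direction in which the jaws open and shut (so a half turn about z gives the same grasp; the last joint's range is limited). The gripper opens to 85 mm and grips with 20 to 120 N. Pads are 22 mm wide; open, the fingers measure 114 mm over their backs; the gripper's body (76 mm by 85 mm) begins 54 mm behind the grasp point. The pads swing forward as they close: fully open they stand 13 mm farther back than shut.
Start: joints at [-1.244, 0.311, 0.014, 1.512, -0.004, 1.319, -0.027], TCP at [0.198, 0.513, 0.231] pointing down, gripper open.
Joint ranges: [-2.7, 2.7], [-0.3, 1.91], [-1.27, 1.3], [0.12, 2.57], [-1.44, 4.58], [0.2, 2.03], [-3.05, 3.05]. Speed limits (rad/s): [2.79, 2.79, 3.14, 3.14, 3.14, 3.14, 3.14].

INTERFACE

Orientations are given as a 3x3 rotation matrix whose columns are the frame's x, y, z axes.
In Python, from plant import bot gives the robot as it stands.
- The arm moves only by the shell command python3 -m crank 'ROWS' [FORCE]. ROWS is JSON, a list of rows, each a list of 3 entries, a list of its own where there are three numbers: the shift along the world's x, y, z as a fraction of full scale, then the turn, a rotation vector about the world's x, y, z as a fraction of full scale, then the gripper command: -1 is shut, 1 is fully open, values between are in proportion. In form: [[[dx, dy, dz], [wx, wy, wz], hand], ...]. A call has 1 to 10 rows; each row is the pose to reach, as a shift and turn from the pose measured when the call began; what a row does not reach only later rows make up. Full scale, the value 1, is 250 mm for a shift and 90 degrees for a turn. A row lasts 1/10 s, in which the tool goes at most 50 mm and 8.59 degrees, less where a joint would pass 70% of its speed; a pose out of reach is approached as far as the arm can. A call with a number of a shift or a turn outside -1 to 1 is refused whole. A call with a gripper value outside its range is refused whole. The fingers move at their own pace and stop on an object; FORCE is the grip in N (left out, the last holds). Time passes only in rows, so rows that repeat a pose let the fingers close. It gives the time, the measured TCP pose, the force and the opening at its end, in the units of the state.
- bot.observe(): the state, without advancing time (a new reading comes with each control period).
- bot.snapshot(name): name is "side" or "top"; returns a dict with "img" (384x512x3 uint8, blue, green, red), "fx", "fy", "cx", "cy" (pixels), "eye" and "rotation" of the camera in the world. Camera axes: x right, y up, looking along -z (the intrinsics and any distortion apply to the point x, -y, -z); pixel columns grow to the right and rows downward; lengths in m; the calibration is good to about 2 mm. A picture is of the moment at which its call begins. There is no depth.
- bot.hand_in(): hands the job in, once; it reports no verdict.
The state is a dict: "clock": time; "joints": joint angles; "joint_vel": joint speeds; "joint_efforts": joint torques, N m; "tool_pos": TCP position; "tool_rot": TCP orientation; "contact_force": force on the tool from outside, world axes, zero at the start; "torque": the same for the moment, N m; "width": finger opening in m.
Only numpy, scipy, OpenCV 4.12 (cv2) and the standard library are available. Lean on these libraries where they do the work, as an engineer would, in place of code of your own. Each camera call takes 0.05 s, during which the arm holds its last target. There are 200 camera calls.

TASK

The round balm tin has been left standing over the switch of the small display light. Stand the tin upright and centred on the light's round frosted-glass disc, and turn the light on: with a fingertip press the sunken switch cap about half-way in (some 10 N), slide it along its slot all the way to the end nearest the glass while it is held so (hardly pressed or pressed right to the bottom, it is blocked), and let it spring back up there. Never push on the light hard (no more than about 30 N), and leave the things around it alone.

Things in the scene. Friction and masses are not known exactly. Their poses are not given: they have to be found in the camera images.
- light: Display light, fixed to the table: a wooden bar 100 (x) x 200 (y) x 40 mm. Origin at the centre of its underside; z up. The -y half of its top is a dark steel surround with the switch slot, the +y half is wood with a frosted-glass disc.
- slot_mid (a point): Middle of the switch slot, level with the rim (40 mm above the table). The slot is 36 mm (light's x) by 64 mm (light's y), 20 mm deep. In it sits a grey ribbed cap 24 mm (x) by 18 mm (y). Off (start): the cap's centre is 8 mm to -y of this point; on: 8 mm to +y, towards the glass. At rest the cap's flat top lies somewhere from 1 to 9 mm below the rim, different every time and not measured: find it by touch.
- switch_slide (a joint): How far the cap has slid towards the glass, in m: 0 off, 0.016 on (hard stop). It drags with about 1.5 N and stays where it is left. A safety catch lets it leave either end (beyond about 1 mm) only while the cap is pressed in between 2.5 and 4.5 mm, neither less nor more, so the fingertip must keep pressing on the cap's top at that depth while it drags the cap along by friction.
- switch_press (a joint): How far the cap is pressed in below its own rest height, in m: 0 at rest, 0.0065 at its hard stop. A spring resists with 2 N at first touch and 2.5 N more per mm: 8 N at 2.5 mm, 13 N at 4.5 mm, 18 N at the stop; 10 to 11 N is right. Between the ends the catch holds the cap between 2.5 and 4.5 mm; it springs back to 0 only at the off end and within the last 1 mm before the on end.
- glass_mid (a point): Centre of the top of the round frosted-glass disc (80 mm across, 2 mm high, its top 42 mm above the table), 100 mm from slot_mid.
- tin_mid (a point): Centre (half-way up) of the loose round balm tin, 62 mm across, 24 mm high, z up. At the start it stands on the slot's rim and covers the switch. Grip it across its diameter from above.
- roller_mid (a point): Bystander: centre of an upright small brown bottle with a black cap, 27 mm across, 78 mm high.
- carton_mid (a point): Bystander: centre of an upright ivory and brown carton, 38 x 63 x 118 mm.
- scoop_mid (a point): Bystander: middle of a wooden scoop lying on the table, 42 x 114 x 18 mm.

How it is judged:
At the end, for the whole second after the job is handed in: The switch cap is at the glass end of its slot (slid at least 14.5 of 16 mm) and has sprung back up (less than 1 mm pressed in); the tin stands upright (within 0.1 rad) on the glass disc, its centre within 12 mm of the disc's (value of joint switch_slide above 0.0145 m and value of joint switch_press below 0.001 m and horizontal distance between tin_mid and glass_mid below 0.012 m and z of tin_mid in the frame of glass_mid between 0.008 and 0.016 m and angle between tin_mid's own z axis and vertical below 0.1 rad); the robot touches nothing.
It fails at once if the fingers push on the light or its switch with more than 30 N (contact force between the fingers and light above 30 N).
It fails at once if the small bottle, the carton or the scoop is moved by more than 30 mm (distance of any of roller_mid, carton_mid, scoop_mid from where it was at the start of the episode above 0.03 m).
It fails at once if the tin is tipped over (angle between tin_mid's own z axis and vertical above 0.8 rad).
It also fails if it takes over 58 s, if anything falls off the work surface, if the arm or the gripper's body presses on something with over 40 N, if the wrist force passes 120 N, or if a joint passes its speed limit or range.

## Working session

There is one attempt and no reset: what is moved stays moved. The work goes in short steps, Python scripts to look and compute and a shell command to move; the robot and the scene stay as the last step left them, time stands still between calls to the robot, and variables do not carry over. Pictures are saved under pics/ and viewed, about 8 in all and at most 12, crops included, and the job is handed in when it is done.

```bash
mkdir -p pics; ls
python3 - <<'E'
from plant import bot
import cv2,numpy as np
for n in("top","side"):
    s=bot.snapshot(n); cv2.imwrite(f"pics/{n}0.png",s["img"]); print(n,{k:np.round(v,4).tolist() for k,v in s.items() if k!="img"})
o=bot.observe(); print({k:np.round(v,4).tolist() for k,v in o.items()})
E
```

```text
pics
top {'fx': 471.7386, 'fy': 471.7386, 'cx': 252.9683, 'cy': 198.011, 'eye': [0.3404, -0.0397, 1.2925], 'rotation': [[0.0071, 0.9862, -0.1653], [-0.9997, 0.0032, -0.0237], [-0.0228, 0.1654, 0.986]]}
side {'fx': 412.4275, 'fy': 412.4275, 'cx': 256.8092, 'cy': 199.6413, 'eye': [0.5301, -0.8919, 0.5552], 'rotation': [[0.9998, 0.0112, -0.0189], [-0.022, 0.4945, -0.8689], [-0.0004, 0.8691, 0.4946]]}
{'clock': 0.1, 'joints': [-1.2437, 0.3116, 0.014, 1.5129, -0.0044, 1.3192, -0.0272], 'joint_vel': [-0.0002, -0.0009, 0.0009, -0.0034, -0.001, 0.0007, -0.0008], 'joint_efforts': [0.0007, -38.0856, 0.1467, -23.1242, 0.0124, 0.0081, 0.0], 'tool_pos': [0.198, 0.5124, 0.2303], 'tool_rot': [[-0.9328, 0.3604, -0.0007], [0.3604, 0.9328, -0.002], [-0.0001, -0.0021, -1.0]], 'contact_force': [0.3635, 0.3314, 0.0474], 'torque': [0.0197, 0.0249, 0.0205], 'width': 0.0853}
```

View pics/top0.png

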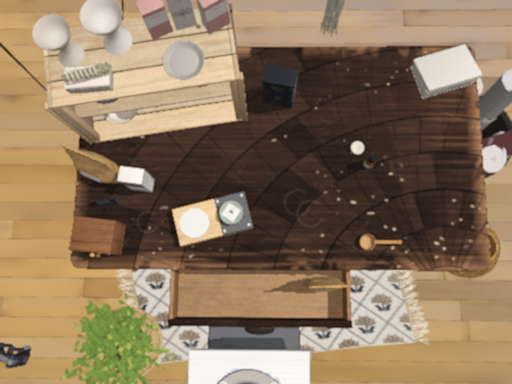

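View pics/side0.png

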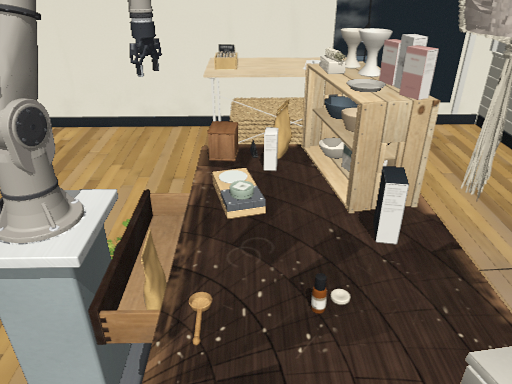

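The top view shows the light at about (212,219): glass at (194,222), tin at (231,211), steel end towards the right (-y world). I'll zoom in for measuring.

```bash
cat > h.py <<'E'
import numpy as np,cv2
from plant import bot
def ray(s,u,v,z):
    R=np.array(s["rotation"]);e=np.array(s["eye"])
    d=R@np.array([(u-s["cx"])/s["fx"],-(v-s["cy"])/s["fy"],-1]); return e+d*(z-e[2])/d[2]
def pix(s,p):
    c=np.array(s["rotation"]).T@(np.array(p)-s["eye"]); return np.array([s["cx"]+s["fx"]*c[0]/-c[2],s["cy"]-s["fy"]*c[1]/-c[2]])
E
python3 - <<'E'
import cv2,numpy as np
a=cv2.imread("pics/top0.png")[180:255,162:262]; b=cv2.imread("pics/side0.png")[155:230,200:300]
cv2.imwrite("pics/c0.png",np.vstack([cv2.resize(a,None,fx=4,fy=4,interpolation=2),cv2.resize(b,None,fx=4,fy=4,interpolation=2)]))
E
```

```text
(no output)
```

View pics/c0.png

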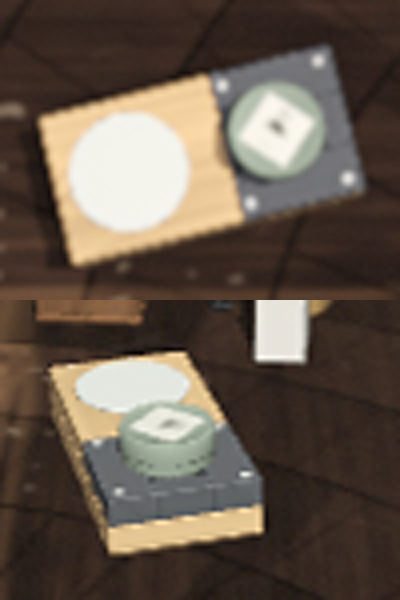

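Run:
```python
from h import *
s=bot.snapshot("top"); im=s["img"]
f=lambda x,y,z: ray(s,(x+.0)/4+162-.375,y/4+180-.375,z)
C=[f(*p,.04) for p in((38,117),(330,45),(365,187),(75,267))]
for c in C: print(np.round(c,4))
print("sides",[round(np.linalg.norm(C[i]-C[i-1]),4) for i in range(4)])
ax=(C[0]+C[3]-C[1]-C[2])/2; print("centre",np.mean(C,0),"yaw of light +y from world +y (deg)",np.degrees(np.arctan2(-ax[0],ax[1])))
m=cv2.inRange(im,(205,205,205),(255,255,255));n,l,st,ce=cv2.connectedComponentsWithStats(m)
for i in range(1,n):
    if 170<ce[i][0]<250 and 190<ce[i][1]<245: print(ce[i],st[i],ray(s,*ce[i],.042),ray(s,*ce[i],.064))
print("tin top manual",f(276,130,.064))
ax/=np.linalg.norm(ax); cen=np.mean(C,0); print("glass/slot from corners",cen+.05*ax,cen-.05*ax)
for n_,u,v,z in (("roller",369,157,.078),("scoop",380,242,.01),("carton",280,78,.118)): print(n_,ray(s,u,v,z))
```

```text
[0.52   0.2107 0.04  ]
[0.5699 0.0145 0.04  ]
[ 0.4737 -0.0099  0.04  ]
[0.4195 0.1824 0.04  ]
sides [np.float64(0.1044), np.float64(0.2025), np.float64(0.0992), np.float64(0.1998)]
centre [0.49576558 0.09941881 0.04      ] yaw of light +y from world +y (deg) 14.999217557455324
[241. 195.] [241 195   1   1   1] [0.55817381 0.02267464 0.042     ] [0.55434327 0.02157789 0.064     ]
[217. 201.] [217 201   1   1   1] [0.54158582 0.08711362 0.042     ] [0.53804711 0.08488317 0.064     ]
[230.57923497 211.93442623] [222 203  18  19 183] [0.51205119 0.05008593 0.042     ] [0.5090321  0.04850692 0.064     ]
[193.7341954  222.45258621] [179 208  30  30 696] [0.48329211 0.14828246 0.042     ] [0.48077899 0.14497584 0.064     ]
[248.5 224. ] [248 224   2   1   2] [0.47980655 0.00178601 0.042     ] [0.47735475 0.00105676 0.064     ]
[224.  230.5] [224 230   1   2   2] [0.46212756 0.06687343 0.042     ] [0.4599868  0.06499908 0.064     ]
tin top manual [0.50852673 0.04837877 0.064     ]
glass/slot from corners [0.48282528 0.14771528 0.04      ] [0.50870587 0.05112234 0.04      ]
roller [ 0.65458238 -0.31547619  0.078     ]
scoop [ 0.43620163 -0.35256812  0.01      ]
carton [ 0.85807363 -0.08038642  0.118     ]
```

Corners, glass and tin agree (sides about 100 × 200 mm, yaw 15°, slot to glass 100 mm). Setting out: carry the tool over at height and turn +36° so the jaws lie along the light's y.

```bash
python3 -m crank '[[[0.62,-0.928,0],[0,0,0.4],1],[[0.62,-0.928,0],[0,0,0.4],1],[[0.62,-0.928,0],[0,0,0.4],1],[[0.62,-0.928,0],[0,0,0.4],1],[[0.62,-0.928,0],[0,0,0.4],1],[[0.62,-0.928,0],[0,0,0.4],1],[[0.62,-0.928,0],[0,0,0.4],1],[[0.62,-0.928,0],[0,0,0.4],1]]' 30
```

```text
clock: 0.95
tool_pos: [0.3535, 0.2795, 0.2303]
tool_rot: [[-0.967, -0.253, -0.0], [-0.253, 0.967, -0.002], [0.0, -0.001, -1.0]]
contact_force: [-0.2, 0.5, 0.1]
width: 0.0853
```

```bash
python3 -m crank '[[[0.62,-0.922,0],[0,0,0],1],[[0.62,-0.922,0],[0,0,0],1],[[0.62,-0.922,0],[0,0,0],1],[[0.62,-0.922,0],[0,0,0],1],[[0.62,-0.922,-0.48],[0,0,0],1],[[0.62,-0.922,-0.48],[0,0,0],1],[[0.62,-0.922,-0.48],[0,0,0],1],[[0.62,-0.922,-0.48],[0,0,0],1],[[0.62,-0.922,-0.48],[0,0,0],1]]'
python3 - <<'E'
from h import *
a=bot.snapshot("top")["img"][150:270,150:310]; b=bot.snapshot("side")["img"][100:240,180:340]
cv2.imwrite("pics/c1.png",np.hstack([cv2.resize(a,(400,300)),cv2.resize(b,(400,350))[:300]]))
E
```

```text
clock: 1.85
tool_pos: [0.5078, 0.0508, 0.1095]
tool_rot: [[-0.967, -0.255, -0.003], [-0.255, 0.967, -0.001], [0.003, -0.0, -1.0]]
contact_force: [-0.4, 1.6, 0.2]
width: 0.0856
```

View pics/c1.png

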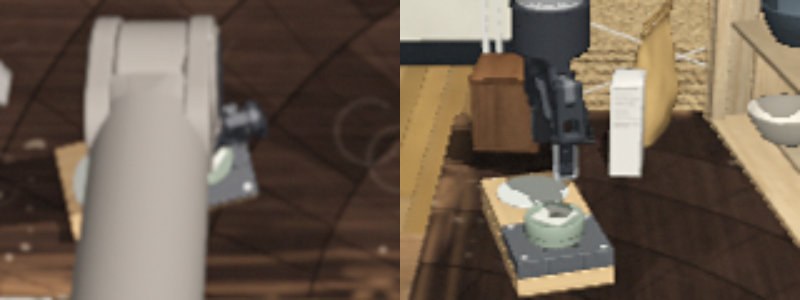

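The top view is hidden by the arm; the side view shows the open jaws above the tin. Going down and gripping gently.

```bash
python3 -m crank '[[[0.004,-0.008,-0.1],[0,0,0],1],[[0.004,-0.008,-0.2],[0,0,0],1],[[0.004,-0.008,-0.26],[0,0,0],1],[[0.004,-0.008,-0.29],[0,0,0],1],[[0.004,-0.008,-0.29],[0,0,0],1],[[0.004,-0.008,-0.29],[0,0,0],1]]' 30; python3 -m crank '[[[0,0,0],[0,0,0],0.2],[[0,0,0],[0,0,0],0.2],[[0,0,0],[0,0,0],0.2],[[0,0,0],[0,0,0],0.2],[[0,0,0],[0,0,0],0.2],[[0,0,0],[0,0,0],0.2],[[0,0,0],[0,0,0],0.2],[[0,0,0],[0,0,0],0.2]]' 30
```

```text
clock: 2.55
tool_pos: [0.5115, 0.0508, 0.0406]
tool_rot: [[-0.966, -0.258, 0.005], [-0.258, 0.966, 0.001], [-0.005, -0.0, -1.0]]
contact_force: [-0.2, -1.0, 0.4]
width: 0.0852
clock: 3.35
tool_pos: [0.5129, 0.0511, 0.0423]
tool_rot: [[-0.966, -0.258, 0.008], [-0.258, 0.966, 0.002], [-0.009, 0.0, -1.0]]
contact_force: [-0.8, 0.6, 5.2]
width: 0.0613
```

```bash
python3 -m crank '[[[0,0,0.04],[0,0,0],0.2],[[0,0,0.1],[0,0,0],0.2],[[0,0,0.16],[0,0,0],0.2],[[0,0,0.16],[0,0,0],0.2],[[0,0,0.16],[0,0,0],0.2]]' 30
python3 - <<'E'
from h import *
b=bot.snapshot("side")["img"][100:240,180:340]
cv2.imwrite("pics/c2.png",cv2.resize(b,(640,560)))
o=bot.observe();print(o["tool_pos"],o["contact_force"])
E
```

```text
clock: 3.85
tool_pos: [0.5131, 0.0511, 0.0826]
tool_rot: [[-0.966, -0.258, 0.009], [-0.258, 0.966, 0.003], [-0.009, 0.0, -1.0]]
contact_force: [0.1, 0.6, -1.4]
width: 0.0613
[0.51247942 0.05112746 0.08198512] [ 0.41758936  0.01229813 -0.68853598]
```

View pics/c2.png

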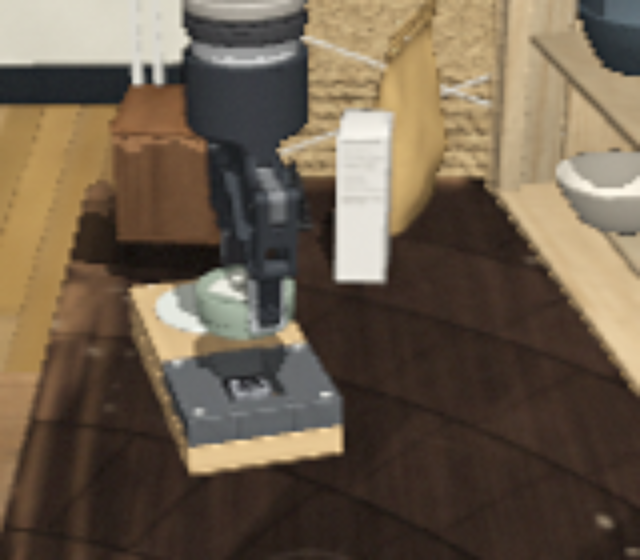

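Tin held level, clear of the light; the slot with the cap is visible at (248,385). Carry it to the glass.

```bash
python3 -m crank '[[[-0.05,0.2,0],[0,0,0],0.2],[[-0.1,0.392,0],[0,0,0],0.2],[[-0.1,0.392,0],[0,0,0],0.2],[[-0.1,0.392,0],[0,0,0],0.2],[[-0.1,0.392,-0.06],[0,0,0],0.2],[[-0.1,0.392,-0.1],[0,0,0],0.2],[[-0.1,0.392,-0.1],[0,0,0],0.2]]' 30
python3 - <<'E'
from h import *
s=bot.snapshot("side");b=s["img"][120:220,190:290]
cv2.imwrite("pics/c3.png",cv2.resize(b,(500,500),interpolation=2))
o=bot.observe();print(o["tool_pos"],o["contact_force"])
for p in((.483,.148,.042),(.5087,.0511,.04)):print((pix(s,p)-[190,120])*5)
E
```

```text
clock: 4.6
tool_pos: [0.486, 0.1469, 0.055]
tool_rot: [[-0.967, -0.256, 0.003], [-0.256, 0.967, -0.0], [-0.003, -0.001, -1.0]]
contact_force: [-0.1, 0.3, -1.5]
width: 0.0612
[0.48672082 0.14736507 0.05592365] [-0.46659515 -1.4396517  -0.6640143 ]
[209.71072222 277.70714621]
[253.56818809 363.22623493]
```

View pics/c3.png

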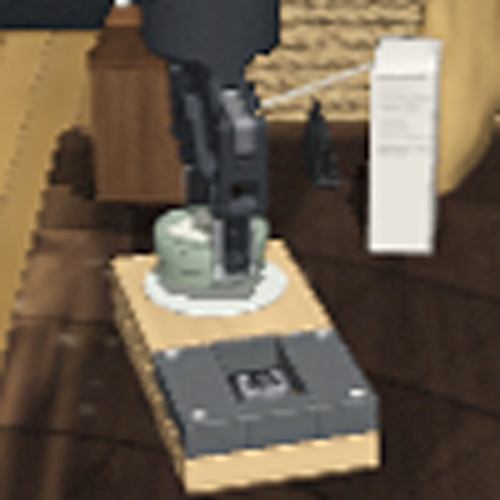

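The tin hangs over the disc (tin columns 155–268, disc 147–286; about 2–3 mm left of centre). Lower with a 2 mm +x correction.

```bash
python3 -m crank '[[[0.008,0.002,-0.016],[0,0,0],0.2],[[0.008,0.002,-0.028],[0,0,0],0.2],[[0.008,0.002,-0.04],[0,0,0],0.2],[[0.008,0.002,-0.044],[0,0,0],0.2],[[0.008,0.002,-0.044],[0,0,0],0.2]]' 30
```

```text
clock: 5.15
tool_pos: [0.4886, 0.1479, 0.0448]
tool_rot: [[-0.967, -0.256, 0.005], [-0.256, 0.967, 0.001], [-0.005, -0.001, -1.0]]
contact_force: [-0.8, 0.0, 0.2]
width: 0.061
```

```bash
python3 -m crank '[[[-0.003,0,-0.006],[0,0,0],0.2],[[-0.003,0,-0.008],[0,0,0],0.2],[[-0.003,0,-0.008],[0,0,0],0.2]]' 30
```

```text
clock: 5.45
tool_pos: [0.4886, 0.148, 0.0443]
tool_rot: [[-0.967, -0.256, 0.006], [-0.256, 0.967, 0.001], [-0.006, -0.0, -1.0]]
contact_force: [-1.4, -0.7, 5.9]
width: 0.061
```

Contact. Release (opening pulls the tips back up) and rise straight.

```bash
python3 -m crank '[[[0,0,0],[0,0,0],0.4],[[0,0,0],[0,0,0],0.7],[[0,0,0],[0,0,0],1],[[0,0,0],[0,0,0],1],[[0,0,0],[0,0,0],1]]' ; python3 -m crank '[[[0,0,0.06],[0,0,0],1],[[0,0,0.16],[0,0,0],1],[[0,0,0.3],[0,0,0],1],[[0,0,0.3],[0,0,0],1],[[0.1,-0.39,0.3],[0,0,0],-1],[[0.1,-0.39,0.3],[0,0,0],-1],[[0.1,-0.39,0.3],[0,0,0],-1],[[0.1,-0.39,0.3],[0,0,0],-1],[[0.1,-0.39,0.3],[0,0,0],-1],[[0.1,-0.39,0.3],[0,0,0],-1]]' 30
python3 - <<'E'
from h import *
s=bot.snapshot("side");b=s["img"][110:230,190:310]
cv2.imwrite("pics/c4.png",cv2.resize(b,(600,600),interpolation=2))
o=bot.observe();print(o["tool_pos"],o["contact_force"],o["width"])
E
```

```text
clock: 5.95
tool_pos: [0.4885, 0.148, 0.0441]
tool_rot: [[-0.967, -0.256, 0.006], [-0.256, 0.967, 0.001], [-0.006, -0.0, -1.0]]
contact_force: [0.3, 0.1, -0.4]
width: 0.0851
clock: 6.95
tool_pos: [0.513, 0.0526, 0.1187]
tool_rot: [[-0.966, -0.259, 0.005], [-0.259, 0.966, 0.002], [-0.005, 0.001, -1.0]]
contact_force: [-1.1, 0.1, 0.6]
width: 0.0002
[0.51304637 0.05249402 0.11875227] [-0.13265579  1.0299869  -0.50147517] -0.0004321380498141508
```

View pics/c4.png

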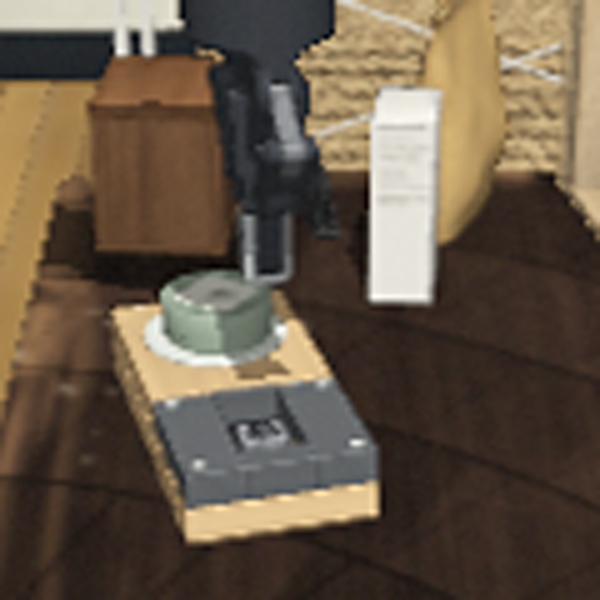

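The tin sits on the disc, centred (tin 160–275, disc 147–288), upright. Fingers shut; now go above the cap's off position (0.511, 0.043).

```bash
python3 -m crank '[[[-0.008,-0.036,-0.1],[0,0,0],-1],[[-0.008,-0.036,-0.2],[0,0,0],-1],[[-0.008,-0.036,-0.26],[0,0,0],-1],[[-0.008,-0.036,-0.26],[0,0,0],-1],[[-0.008,-0.036,-0.26],[0,0,0],-1],[[-0.008,-0.036,-0.26],[0,0,0],-1],[[-0.008,-0.036,-0.26],[0,0,0],-1]]' 30
python3 - <<'E'
from h import *
s=bot.snapshot("side");b=s["img"][160:220,200:280]
cv2.imwrite("pics/c5.png",cv2.resize(b,(800,600),interpolation=2))
o=bot.observe();print(o["tool_pos"],o["contact_force"],o["width"])
E
```

```text
clock: 7.7
tool_pos: [0.5121, 0.0438, 0.0549]
tool_rot: [[-0.966, -0.26, 0.008], [-0.26, 0.966, 0.002], [-0.008, 0.0, -1.0]]
contact_force: [0.3, -0.1, 0.1]
width: 0.0002
[0.51192232 0.04370188 0.0547793 ] [-0.22466125 -0.62280229 -0.44242285] 0.00022210512339200042
```

View pics/c5.png

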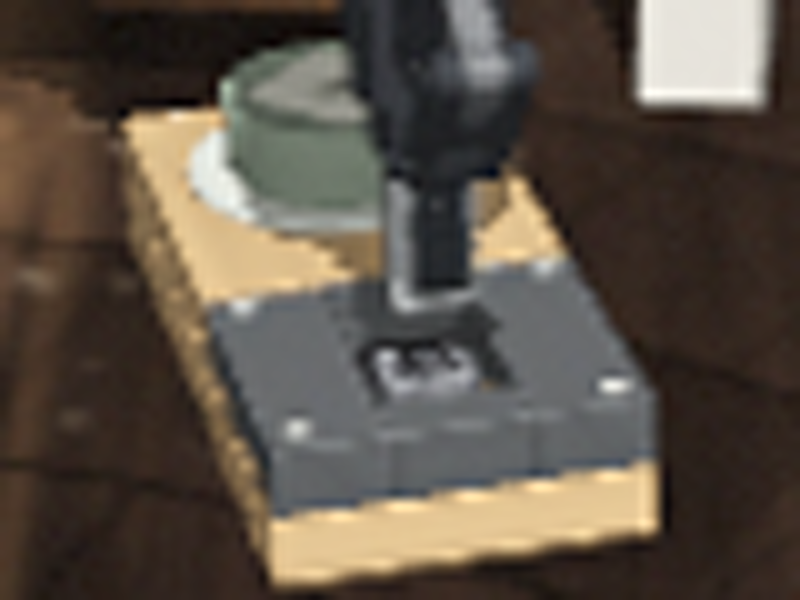

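Run:
```python
from h import *
s=bot.snapshot("side"); a=np.radians(15); ex=np.array([np.cos(a),np.sin(a),0]);ey=np.array([-np.sin(a),np.cos(a),0])
m=np.array([.5087,.0511,0]); g=lambda x,y,z: np.round((pix(s,m+ex*x+ey*y+[0,0,z])-[200,160])*10-0).astype(int)
for n,p in dict(botL=(-.05,-.05,0),botR=(.05,-.05,0),topL=(-.05,-.05,.04),topR=(.05,-.05,.04),screwNL=(-.04,-.04,.04),screwNR=(.04,-.04,.04),screwFL=(-.04,.04,.04),screwFR=(.04,.04,.04),slotNL=(-.018,-.032,.04),slotNR=(.018,-.032,.04),slotFL=(-.018,.032,.04),slotFR=(.018,.032,.04)).items(): print(n,g(*p))
for z in(.03,.035): print("cap N/F",g(-.012,-.017,z),g(.012,-.017,z),g(-.012,.001,z),g(.012,.001,z))
o=bot.observe();t=np.array(o["tool_pos"])
for d in(0,.007,.0145): print("finger near edge",d,np.round((pix(s,t-ey*d)-[200,160])*10))
```

```text
botL [267 584]
botR [646 526]
topL [261 447]
topR [647 391]
screwNL [292 422]
screwNR [598 378]
screwFL [224 277]
screwFR [514 239]
slotNL [369 394]
slotNR [507 375]
slotFL [312 280]
slotFR [443 262]
cap N/F [379 397] [469 384] [362 364] [451 352]
cap N/F [379 380] [469 368] [362 348] [451 335]
finger near edge 0 [418. 290.]
finger near edge 0.007 [424. 303.]
finger near edge 0.0145 [432. 316.]
```

Finger lies over the cap centre within about 1.5 mm (cap centre about (421,368), fingertip near edge 7 mm in front of TCP). Touch down in small steps.

```bash
python3 -m crank '[[[-0.002,0,-0.02],[0,0,0],-1],[[-0.002,0,-0.04],[0,0,0],-1],[[-0.002,0,-0.05],[0,0,0],-1],[[-0.002,0,-0.05],[0,0,0],-1]]'; for i in 1; do python3 -m crank '[[[0,0,-0.006],[0,0,0],-1],[[0,0,-0.012],[0,0,0],-1]]'; done;  python3 -m crank '[[[0,0,-0.006],[0,0,0],-1],[[0,0,-0.008],[0,0,0],-1]]'
```

```text
clock: 8.2
tool_pos: [0.5106, 0.0436, 0.0414]
tool_rot: [[-0.966, -0.26, 0.005], [-0.26, 0.966, 0.002], [-0.006, 0.0, -1.0]]
contact_force: [0.7, -0.1, 0.2]
width: -0.0004
clock: 8.4
tool_pos: [0.5106, 0.0435, 0.0382]
tool_rot: [[-0.966, -0.259, 0.005], [-0.259, 0.966, 0.002], [-0.006, 0.0, -1.0]]
contact_force: [-0.3, 0.1, 0.1]
width: -0.0
clock: 8.6
tool_pos: [0.5104, 0.0435, 0.036]
tool_rot: [[-0.966, -0.259, 0.005], [-0.259, 0.966, 0.002], [-0.005, 0.001, -1.0]]
contact_force: [0.8, -0.1, -0.1]
width: -0.0002
```

```bash
python3 -m crank '[[[0,0,-0.006],[0,0,0],-1],[[0,0,-0.006],[0,0,0],-1]]'
```

```text
clock: 8.8
tool_pos: [0.5106, 0.0435, 0.0349]
tool_rot: [[-0.966, -0.259, 0.005], [-0.259, 0.966, 0.002], [-0.006, 0.001, -1.0]]
contact_force: [-0.6, 0.4, 4.7]
width: 0.0002
```

Touched at about z = 0.036 (4.7 N). Press further towards 10.5 N.

```bash
python3 -m crank '[[[0,0,-0.004],[0,0,0],-1],[[0,0,-0.008],[0,0,0],-1],[[0,0,-0.008],[0,0,0],-1]]'
```

```text
clock: 9.1
tool_pos: [0.5106, 0.0435, 0.0335]
tool_rot: [[-0.966, -0.259, 0.005], [-0.259, 0.966, 0.002], [-0.006, 0.001, -1.0]]
contact_force: [-1.9, -0.3, 6.7]
width: -0.0001
```

```bash
python3 -m crank '[[[0,0,-0.006],[0,0,0],-1],[[0,0,-0.009],[0,0,0],-1],[[0,0,-0.009],[0,0,0],-1]]'; python3 -c "
from plant import bot
o=bot.observe();print(o['contact_force'],o['tool_pos'])"
```

```text
clock: 9.4
tool_pos: [0.5106, 0.0435, 0.0323]
tool_rot: [[-0.966, -0.259, 0.005], [-0.259, 0.966, 0.003], [-0.006, 0.001, -1.0]]
contact_force: [-4.1, -0.5, 9.2]
width: -0.0003
[-4.1401399  -0.47109826  9.2088726 ] [0.51063457 0.04352578 0.0322667 ]
```

```bash
python3 -m crank '[[[-0.002,0,-0.007],[0,0,0],-1],[[-0.002,0,-0.007],[0,0,0],-1],[[-0.003,0.004,-0.007],[0,0,0],-1],[[-0.004,0.008,-0.007],[0,0,0],-1],[[-0.005,0.012,-0.007],[0,0,0],-1],[[-0.006,0.016,-0.007],[0,0,0],-1],[[-0.006,0.016,-0.007],[0,0,0],-1]]'
```

```text
clock: 10.1
tool_pos: [0.5099, 0.0463, 0.032]
tool_rot: [[-0.966, -0.259, 0.007], [-0.259, 0.966, 0.002], [-0.007, 0.0, -1.0]]
contact_force: [-3.1, -1.9, 10.8]
width: 0.0001
```

Force 10.8 N, drag consistent with the cap moving. Continue.

```bash
python3 -m crank '[[[-0.001,0.006,-0.005],[0,0,0],-1],[[-0.003,0.012,-0.005],[0,0,0],-1],[[-0.005,0.018,-0.005],[0,0,0],-1],[[-0.006,0.024,-0.005],[0,0,0],-1],[[-0.008,0.03,-0.005],[0,0,0],-1],[[-0.009,0.036,-0.005],[0,0,0],-1],[[-0.009,0.036,-0.005],[0,0,0],-1]]'
```

```text
clock: 10.8
tool_pos: [0.5078, 0.0541, 0.032]
tool_rot: [[-0.966, -0.258, 0.007], [-0.258, 0.966, 0.001], [-0.007, -0.001, -1.0]]
contact_force: [-3.2, -2.3, 10.4]
width: 0.0001
```

```bash
python3 -m crank '[[[-0.001,0.006,-0.005],[0,0,0],-1],[[-0.003,0.012,-0.005],[0,0,0],-1],[[-0.005,0.018,-0.005],[0,0,0],-1],[[-0.006,0.024,-0.005],[0,0,0],-1],[[-0.008,0.03,-0.005],[0,0,0],-1],[[-0.008,0.032,-0.005],[0,0,0],-1]]'
```

```text
clock: 11.4
tool_pos: [0.5065, 0.0592, 0.0321]
tool_rot: [[-0.966, -0.257, 0.009], [-0.257, 0.967, -0.002], [-0.008, -0.004, -1.0]]
contact_force: [-2.8, -5.5, 10.4]
width: 0.0004
```

At 16.2 mm with the y force risen to 5.5 N: hard stop reached. Lift straight up.

```bash
python3 -m crank '[[[0,0.003,0.01],[0,0,0],-1],[[0,0.002,0.03],[0,0,0],-1],[[0,0,0.1],[0,0,0],-1],[[0,0,0.25],[0,0,0],-1],[[0,0,0.45],[0,0,0],-1],[[0,0,0.5],[0,0,0],-1],[[0.2,-0.6,0.5],[0,0,0],-1],[[0.2,-0.6,0.5],[0,0,0],-1],[[0.2,-0.6,0.5],[0,0,0],-1],[[0.2,-0.6,0.5],[0,0,0],-1]]'
python3 - <<'E'
from h import *
s=bot.snapshot("top");t=s["img"][180:255,162:262]; b=bot.snapshot("side")["img"][160:220,200:280]
cv2.imwrite("pics/c6.png",np.hstack([cv2.resize(t,(400,300),interpolation=2),cv2.resize(b,(400,300),interpolation=2)]))
o=bot.observe();print(o["tool_pos"],o["contact_force"])
E
```

```text
clock: 12.4
tool_pos: [0.5569, -0.1002, 0.1571]
tool_rot: [[-0.969, -0.246, 0.01], [-0.246, 0.969, -0.009], [-0.007, -0.011, -1.0]]
contact_force: [-1.2, -0.7, 0.2]
width: -0.0
[ 0.5563338  -0.09383352  0.15647291] [ 0.19857541  1.38444159 -0.18353224]
```

View pics/c6.png

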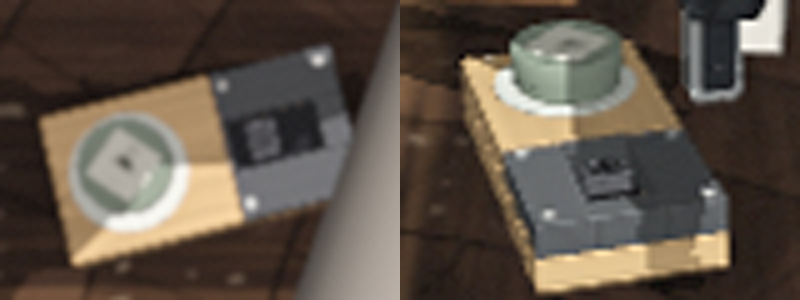

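The top view shows the cap (263,138) now towards the glass end of the slot (235–322), and the tin (124,165) on the disc. A numeric check:

Run:
```python
from h import *
s=bot.snapshot("top"); f=lambda x,y,z: ray(s,x/4+162-.375,y/4+180-.375,z)
a=np.radians(15);ey=np.array([-np.sin(a),np.cos(a),0])
c=f(263,138,.036); print("cap along slot from mid",(c-[.5087,.0511,0])@ey)
t=f(124,165,.066); print("tin",t,"off glass",np.linalg.norm((t-[.4833,.1483,0])[:2]))
```

```text
cap along slot from mid 0.00815223009087022
tin [0.48469712 0.14771052 0.066     ] off glass 0.0015163871787626203
```

Cap reads +8.2 mm and the tin is 1.5 mm off centre. I can't see whether the cap has sprung up, so I'll check it with a light touch.

```bash
python3 -m crank '[[[-0.199,0.612,0],[0,0,0],-1],[[-0.199,0.612,0],[0,0,0],-1],[[-0.199,0.612,0],[0,0,0],-1],[[-0.199,0.612,0],[0,0,0],-1],[[-0.199,0.612,0],[0,0,0],-1],[[-0.199,0.612,-0.2],[0,0,0],-1],[[-0.199,0.612,-0.35],[0,0,0],-1],[[-0.199,0.612,-0.42],[0,0,0],-1],[[-0.199,0.612,-0.42],[0,0,0],-1]]'
```

```text
clock: 13.45
tool_pos: [0.5036, 0.0607, 0.0484]
tool_rot: [[-0.967, -0.254, 0.0], [-0.254, 0.967, -0.004], [0.0, -0.004, -1.0]]
contact_force: [-0.4, -0.1, 0.1]
width: -0.0003
```

```bash
python3 -m crank '[[[0.011,-0.004,-0.02],[0,0,0],-1],[[0.011,-0.004,-0.038],[0,0,0],-1],[[0.011,-0.004,-0.042],[0,0,0],-1],[[0.011,-0.004,-0.042],[0,0,0],-1]]';python3 -m crank '[[[0,0,-0.006],[0,0,0],-1],[[0,0,-0.006],[0,0,0],-1]]'
```

```text
clock: 13.85
tool_pos: [0.5069, 0.0597, 0.0385]
tool_rot: [[-0.967, -0.254, 0.002], [-0.254, 0.967, -0.003], [-0.001, -0.004, -1.0]]
contact_force: [0.3, 0.8, -0.0]
width: -0.0001
clock: 14.05
tool_pos: [0.5072, 0.0598, 0.0373]
tool_rot: [[-0.967, -0.254, 0.003], [-0.254, 0.967, -0.003], [-0.002, -0.004, -1.0]]
contact_force: [0.2, 0.5, 0.0]
width: 0.0
```

```bash
python3 -m crank '[[[0,0,-0.006],[0,0,0],-1],[[0,0,-0.006],[0,0,0],-1]]';python3 -m crank '[[[0,0,-0.003],[0,0,0],-1],[[0,0,-0.003],[0,0,0],-1]]'
```

```text
clock: 14.25
tool_pos: [0.5072, 0.0599, 0.0359]
tool_rot: [[-0.967, -0.254, 0.003], [-0.254, 0.967, -0.003], [-0.002, -0.004, -1.0]]
contact_force: [-0.8, -0.4, -0.2]
width: 0.0001
clock: 14.45
tool_pos: [0.5073, 0.0599, 0.0354]
tool_rot: [[-0.967, -0.254, 0.003], [-0.254, 0.967, -0.003], [-0.002, -0.004, -1.0]]
contact_force: [-1.1, -0.1, 2.1]
width: -0.0
```

Contact at z ≈ 0.0355 with 2 N: same as the rest height at the off end, so the cap has sprung up. Withdraw and hand in.

```bash
python3 -m crank '[[[0,0,0.02],[0,0,0],-1],[[0,0,0.1],[0,0,0],-1],[[0,0,0.3],[0,0,0],-1],[[0,0,0.5],[0,0,0],-1],[[0,0,0.5],[0,0,0],-1],[[0,0,0.5],[0,0,0],-1],[[0.1,-0.7,0.5],[0,0,0],-1],[[0.1,-0.7,0.5],[0,0,0],-1],[[0.1,-0.7,0.5],[0,0,0],-1],[[0.1,-0.7,0.5],[0,0,0],-1]]'
python3 - <<'E'
from h import *
s=bot.snapshot("top");t=s["img"][180:255,162:262]
cv2.imwrite("pics/c7.png",cv2.resize(t,(600,450),interpolation=2))
E
```

```text
clock: 15.45
tool_pos: [0.5304, -0.1208, 0.1587]
tool_rot: [[-0.969, -0.248, -0.001], [-0.248, 0.969, -0.006], [0.002, -0.006, -1.0]]
contact_force: [0.6, -0.7, -1.0]
width: 0.0
```

View pics/c7.png

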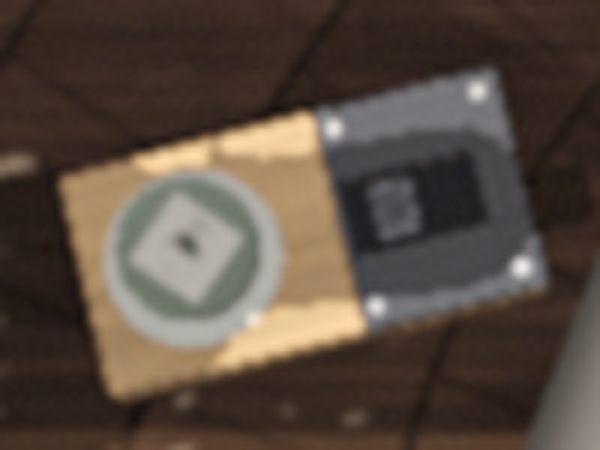

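The cap (395,208) is at the glass end, unchanged; the tin (187,243) is on the disc. Handing in.

```bash
python3 -c "
from plant import bot
print(bot.hand_in())"
```

```text
the job is handed in; nothing more can be done
None
```

The tin now stands on the glass disc and the switch is at its on end. I handed the job in at about 15.5 s; no verdict is reported.

- **Tin:** I lifted it off the switch and set it on the disc. By the top camera its centre is about 1.5 mm from the disc's, and it looks upright.
- **Switch:** I pressed the cap to 10–11 N and slid it 16.2 mm, until the sideways force rose to about 5.5 N at the hard stop. The camera puts the cap 8.2 mm to the glass side of the slot's middle (8 mm expected).
- **Sprung back up:** A light touch afterwards met the cap at z ≈ 0.0355 with about 2 N. That is its rest height at the start to within about half a millimetre, so it had sprung back.
- **Forces and surroundings:** The readings I took on the light peaked at about 12 N, and the arm finished clear of everything. I kept away from the bottle, carton and scoop, but did not re-measure where they stand.

No check failed or disagreed by more than the calibration allows. The side and top cameras differed by about 1.5 mm.

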